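# Put the spare parts away at the power-supply test bench

## Robot

A 6-joint arm with a two-finger parallel gripper is mounted at the origin on the work surface. World frame = base frame: x ahead of the robot, y to its left, z up, the work surface at z = 0. Lengths are in m, angles in rad, forces in N, time in s.
With the tool pointing down it reaches from about 0.35 to 0.975 m from the base axis. Payload 4.9 kg.
Tool frame: the origin (TCP) lies between the finger pads; the fingertips stand 22 mm ahead of it and the grasp point (between the pads) lies 3 mm ahead of it (bot.tip_reach is the distance from the TCP to the fingertips, in m); z points along the fingers, y is the line along which they close (so a half turn about z gives the same grasp; the last joint's range is limited). The gripper opens to 85 mm and grips with 20 to 120 N. Pads are 22 mm wide; open, the fingers measure 114 mm over their backs; the gripper's body (76 mm by 85 mm) begins 54 mm behind the grasp point. The pads swing forward as they close: fully open they stand 13 mm farther back than shut.
Start: joints at [1.016, 0.053, 1.613, -0, 1.476, -0.119], TCP at [0.264, 0.567, 0.253] pointing down, gripper open.
Joint ranges: [-3.01, 3.01], [-1.01, 2.22], [0.06, 2.58], [-1.02, 4.17], [0.09, 2.62], [-3.14, 3.14]. Speed limits (rad/s): [2.57, 2.57, 3.14, 3.14, 3.14, 3.14].

## Interface

Orientations are given as a unit quaternion [w, x, y, z].
In Python, from station import state, optics, ticket, bot gives the robot as it stands.
- The arm moves only by the shell command python3 -m pendant 'ROWS' [OPENING] [FORCE]. ROWS is text: rows parted by semicolons, each of 4 numbers parted by spaces: the shift along the tool's x, y, z in mm, then the turn about the tool's z in degrees. A call has 1 to 12 rows; each row is the pose to reach, as a shift and turn from the pose commanded when the call began, along the tool's axes at that moment; what a row does not reach only later rows make up. A row lasts 1/10 s, in which the tool goes at most 50 mm and 8.59 degrees, less where a joint would pass 70% of its speed; a pose out of reach is approached as far as the arm can. A call with a gripper value outside its range is refused whole. OPENING is the opening, from 0 (shut) to 1 (fully open), set as the call begins (- or left out, the last holds). The fingers move at their own pace and stop on an object; FORCE is the grip in N (left out, the last holds). Time passes only in rows, so rows that repeat a pose let the fingers close. It gives the time, the measured TCP pose, the force, the opening and the grip force at its end, in the units of the state.
- state(): the state, without advancing time (a new reading comes with each control period).
- optics.snapshot(name): name is "scene" or "side" or "wrist"; returns a dict with "image" (480x640x3 uint8, red, green, blue), "intrinsics" (3x3 intrinsics, pixels), "rvec" (rotation vector, rad) and "tvec" (3), from world to camera coordinates, as OpenCV has them. Camera axes: x right, y down, z forward; pixel columns grow to the right and rows downward; lengths in m; the calibration is good to about 2 mm. A picture is of the moment at which its call begins. There is no depth.
- ticket.finish_job(): hands the job in; it is judged then, once.
The state is a dict: "time_s": time; "q": joint angles; "dq": joint speeds; "effort": joint torques, N m; "ee_pos": TCP position; "ee_rot": TCP orientation; "contact_force": force on the tool from outside, world axes, zero at the start; "moment": the same for the moment, N m; "grip_width": finger opening in m; "gripper_force": force on a finger pad.
Only numpy, scipy, OpenCV 4.12 (cv2) and the standard library are available. Lean on these libraries where they do the work, as an engineer would, in place of code of your own. Each camera call takes 0.05 s, during which the arm holds its last target. There are 200 camera calls.

## Task

Clear the loose parts off the test bench: stand both capacitors upright in the tray that already holds a capacitor, put the heat sink (fins up) in the tray with the heat sink and the choke (base down) in the tray with the choke. Put the flat lidded box upright on top of the deep lidded box, long sides in line, with its four corner feet fully down in the recesses of the lid.

Things in the scene. Friction and masses are not known exactly. Their poses are not given: they have to be found in the camera images.
- cap1_mid (a point): loose capacitor: plain black upright cylinder with an aluminium top, diameter 30, height 45 mm, about 45 g. Point: its centre, half-way up; z along its axis
- cap2_mid (a point): loose capacitor: plain black upright cylinder with an aluminium top, diameter 30, height 45 mm, about 45 g. Point: its centre, half-way up; z along its axis; the same as the other one
- sink_mid (a point): loose heat sink: bare aluminium, 50 (its x) x 40 (its y) x 30 mm high, a 6 mm base plate with six 3 mm fins standing on it that run along its x, so it can be gripped across the two outer fins, 40 mm along its y; about 70 g. Point: its centre, half-way up, z up
- coil_mid (a point): loose toroidal choke: ring wound with copper wire lying flat on a round black base, diameter 48, height 26 mm, about 90 g; solid to the touch, the hole cannot be entered. Point: its centre, half-way up; z up
- flat_box_mid (a point): loose flat lidded box, black with a grey lid that does not come off, 96 (its x) x 64 (its y) x 45 mm high with its feet, about 200 g. Four feet at x +-37, y +-21 mm, 5 mm high, tapering from 12 mm diameter above to 8 mm below; the lid has four recesses as on the deep box. Point: its centre, half-way up (22.5 mm above the foot ends); z up
- tray_cap: fixed blue open tray, outside 120 (its x) x 150 (its y) x 18 mm high, walls and floor 3 mm thick; a fixed capacitor, like the loose ones, stands in it at its -y end (centred at x 0, y -47 mm), the rest of its floor is free. Origin: centre of the underside, on the bench; z up
- tray_sink: fixed blue open tray, outside 120 (its x) x 150 (its y) x 18 mm high, walls and floor 3 mm thick; a fixed heat sink, like the loose one, its long (50 mm) side along the tray's y, stands in it at its -y end (centred at x 0, y -47 mm), the rest of its floor is free. Origin: centre of the underside, on the bench; z up
- tray_coil: fixed blue open tray, outside 120 (its x) x 150 (its y) x 18 mm high, walls and floor 3 mm thick; a fixed choke, like the loose one, stands in it at its -y end (centred at x 0, y -47 mm), the rest of its floor is free. Origin: centre of the underside, on the bench; z up
- deep_box: fixed deep lidded box, the same as the flat one but 70 mm high: 96 (its x) x 64 (its y) mm. Its lid has four square 16 mm recesses, 4 mm deep (floor 66 mm above the origin), centred at x +-37, y +-21 mm; a box stacked on it with its feet in them has its foot ends at 66 mm. Either way round fits. Origin: centre of the underside at the foot ends, on the bench; z up

How it is judged:
By the outcome, as a careful person would: the job done as asked, in the order asked, and still so for the second after the job is handed in, with the robot touching nothing.
It also fails if it takes over 118 s, if anything falls off the work surface, if the arm or the gripper's body presses on something with over 40 N, if the wrist force passes 120 N, or if a joint passes its speed limit or range.

## Working session

There is one attempt and no reset: what is moved stays moved. The work goes in short steps, Python scripts to look and compute and a shell command to move; the robot and the scene stay as the last step left them, time stands still between calls to the robot, and variables do not carry over. Pictures are saved under pics/ and viewed, at most 15 in all, crops included, and the job is handed in when it is done.

```bash
ls; mkdir -p pics
python3 - <<'E'
from station import state, optics, bot
import cv2,numpy as np
s=state();print(s)
for n in("scene","side","wrist"):
    d=optics.snapshot(n);cv2.imwrite(f"pics/{n}0.png",d["image"][:,:,::-1]);np.savez(f"{n}0.npz",**d)
    R=cv2.Rodrigues(np.array(d["rvec"]))[0];print(n,-R.T@np.array(d["tvec"]).ravel(),R[2],d["intrinsics"][0][0])
E
```

```text
pics
{'time_s': 0.0, 'q': array([ 1.01600706e+00,  5.33497373e-02,  1.61431478e+00,  8.86131726e-06,
        1.47601262e+00, -1.19029698e-01]), 'dq': array([ 1.66556883e-03, -8.20145123e-04,  4.50295430e-05,  9.50731074e-04,
       -2.05956844e-03,  1.18117988e-04]), 'effort': array([ 5.06423839e-04, -3.93667638e+01, -3.70183110e+01, -1.06988006e-05,
        6.79108649e-03,  5.22571554e-06]), 'ee_pos': array([0.26351351, 0.56608209, 0.25205498]), 'ee_rot': array([-3.48698123e-04,  2.16160319e-01,  9.76357327e-01, -9.82189532e-04]), 'contact_force': array([ 0.52321239,  0.10347577, -0.3218184 ]), 'moment': array([-0.01702997, -0.020578  , -0.01879648]), 'gripper_force': 0.0, 'grip_width': 0.0851838924325846}
scene [ 0.97984095 -0.05243882  0.81723544] [-0.52464308  0.06579406 -0.84877605] 496.2231260277653
side [ 0.20391093 -0.71493065  0.60683856] [ 0.31113519  0.75531117 -0.57680146] 493.8748454212242
wrist [0.19551394 0.59811557 0.37277193] [ 0.26474401 -0.12287513 -0.95645821] 366.6843365081844
```

View pics/scene0.png

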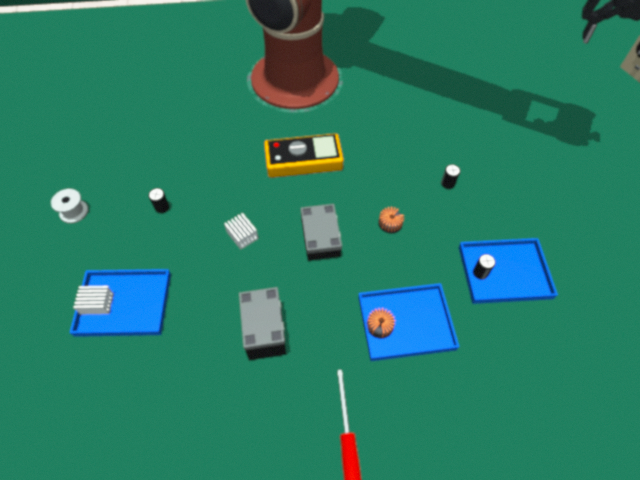

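View pics/side0.png

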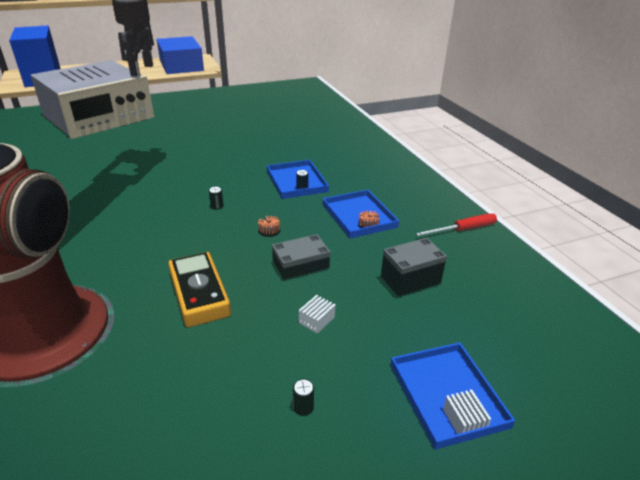

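The scene view shows loose caps at (157,195) and (452,170), the sink at (241,230), the choke at (391,219), the flat box at (321,228) and the deep box at (262,317). The sink, choke and cap trays are at (121,302), (408,321) and (507,270). The spool at (67,205), the multimeter and the screwdriver are distractors. The side view agrees.

```bash
cat > h.py <<'E'
import cv2,numpy as np
from station import state,optics,bot
def snap(n,save=None):
    d=optics.snapshot(n)
    if save: cv2.imwrite(f"pics/{save}.png",d["image"][:,:,::-1])
    return d
def load(n): return dict(np.load(n))
def cast(d,uv,z):
    K=np.array(d["intrinsics"]);R=cv2.Rodrigues(np.array(d["rvec"]))[0];C=-R.T@np.array(d["tvec"]).ravel()
    uv=np.atleast_2d(uv).astype(float);r=(R.T@np.linalg.inv(K)@np.c_[uv,np.ones(len(uv))].T).T
    return (C+r*((z-C[2])/r[:,2])[:,None])[:,:2]
def proj(d,P): return cv2.projectPoints(np.float64(P).reshape(-1,3),np.array(d["rvec"]),np.array(d["tvec"]),np.array(d["intrinsics"]),None)[0].reshape(-1,2)
def masks(im):
    h=cv2.cvtColor(im,cv2.COLOR_RGB2HSV);H,S,V=[h[...,i].astype(int) for i in range(3)]
    return dict(blue=(abs(H-109)<10)&(S>150)&(V>80),white=(S<60)&(V>150),grey=(S<60)&(V>65)&(V<150),
                orange=((H<17))&(S>90)&(V>70))
def blobs(m,amin=40):
    c,_=cv2.findContours(m.astype(np.uint8),cv2.RETR_EXTERNAL,cv2.CHAIN_APPROX_NONE)
    return [k[:,0,:] for k in c if cv2.contourArea(k)>amin]
def rect(P):
    (c,(w,h),a)=cv2.minAreaRect((P*1000).astype(np.float32))
    if w<h: w,h,a=h,w,a+90
    return np.round([c[0],c[1],w,h,(a+90)%180-90],1)   # mm, angle of long side in world
def to_tool(dx,dy,dz=0):
    "world mm -> tool axes"
    from scipy.spatial.transform import Rotation as Ro
    w,x,y,z=state()["ee_rot"];return Ro.from_quat([x,y,z,w]).inv().apply([dx,dy,dz])
E
python3 - <<'E'
from h import *
for n in("scene","side"):
    d=load(n+"0.npz");M=masks(d["image"])
    for k,z in(("blue",.018),("white",.045),("white",.03),("grey",.045),("grey",.07),("orange",.015)):
        for b in blobs(M[k]):
            if b[:,1].min()<(110 if n=="scene" else 150) : continue
            print(n,k,z,b.mean(0).round(),rect(cast(d,b,z)))
E
```

```text
scene blue 0.018 [407. 322.] [662.3 137.5 152.9 125.7 -89. ]
scene blue 0.018 [119. 303.] [ 571.1 -354.7  155.9  127.3   84.7]
scene blue 0.018 [506. 271.] [584.2 339.8 155.8 127.9  87.1]
scene white 0.045 [343. 401.] [791.1   6.9  93.6   7.   -1.1]
scene white 0.045 [261. 317.] [ 638.3 -110.3   97.2   67.     2.8]
scene white 0.045 [ 95. 300.] [ 576.4 -392.8   62.1   50.4   83.6]
scene white 0.045 [487. 261.] [577.8 296.5  26.2  24.7  83.7]
scene white 0.045 [241. 230.] [ 461.8 -137.3   65.3   43.7   30.2]
scene white 0.045 [321. 227.] [469.5  10.   92.5  62.2   1.3]
scene white 0.045 [ 70. 207.] [ 370.1 -465.4   87.3   53.5   26.8]
scene white 0.045 [156. 194.] [ 359.8 -301.3   28.1   24.9    3.1]
scene white 0.045 [453. 170.] [364.1 289.2  27.8  26.8 -31.1]
scene white 0.045 [297. 147.] [270.5 -17.5  33.2  24.9  83.8]
scene white 0.045 [324. 146.] [273.   39.2  55.6  42.9   1.2]
scene white 0.03 [343. 401.] [787.4   8.   95.4   7.2  -1.1]
scene white 0.03 [261. 317.] [ 631.6 -111.4   99.1   68.3    2.8]
scene white 0.03 [ 95. 300.] [ 568.6 -399.4   63.3   51.4   83.6]
scene white 
[... 3374 characters left out ...]
[ 417.1 -209.1   60.7   47.6   -8.9]
side grey 0.07 [198. 280.] [261.4 -49.9  37.4  36.4  43.8]
side grey 0.07 [192. 264.] [260.2  -0.3  54.3  47.5   1.5]
side grey 0.07 [ 25. 269.] [-6.  86.4 93.5 35.  36. ]
side grey 0.07 [415. 255.] [ 645.5 -112.6   98.5   74.6    3. ]
side grey 0.07 [300. 250.] [454.4 -28.   93.1  72.7   1.9]
side grey 0.07 [ 28. 207.] [-10.4 293.2 333.9 109.6  79.7]
side orange 0.015 [ 57. 340.] [ 37.  -37.1 206.7 122.9  50.6]
side orange 0.015 [269. 226.] [446.7 153.1  67.2  45.8  78.4]
side orange 0.015 [475. 222.] [880.5   9.2 117.5  41.4  -1.5]
side orange 0.015 [369. 218.] [662.9 104.   46.3  37.9  64.3]
side orange 0.015 [ 10. 189.] [-94.1 476.7 309.8  67.9  82.6]
```

```bash
cat >> h.py <<'E'
def go(x,y,z,yaw):
    "tool-axes shift mm and turn deg to world target mm, yaw = world angle of tool y (mod 180)"
    s=state();p=np.array(s["ee_pos"])*1000;t=to_tool(x-p[0],y-p[1],z-p[2])
    ey=to_tool(1,0),to_tool(0,1);a=np.degrees(np.arctan2(ey[1][1],ey[0][1]))
    turn=-((yaw-a+90)%180-90)
    print("from",p.round(1),"yaw",round(a,1),"-> shift",t.round(1),"turn",round(turn,1),"F",np.round(s["contact_force"],1),"w",round(s["grip_width"]*1000,1),"gf",round(s["gripper_force"],1),"t",round(s["time_s"],1),"q",np.round(s["q"],2))
E
python3 -c "
from h import *
go(363,291,150,87)"; python3 -c "
from h import *
d=load('scene0.npz')
for b in blobs(masks(d['image'])['white']): 
  c=b.mean(0)
  if abs(c-[261,317]).max()<4: print(rect(cast(d,b,.07)))
print(bot.tip_reach, [a for a in dir(bot) if a[0]!='_'])"
```

```text
from [263.6 566.2 252.3] yaw 65.0 -> shift [-206.3 -207.4  102.6] turn -22.0 F [ 0.1 -0.7  0.6] w 85.2 gf 0.0 t 0.1 q [ 1.02  0.05  1.61  0.    1.48 -0.12]
[ 649.3 -108.4   94.    64.9    2.8]
0.022 ['MotionError', 'tip_reach']
```

```bash
python3 -m pendant '-206 -207 100 -22;-206 -207 100 -22;-206 -207 100 -22;-206 -207 100 -22;-206 -207 100 -22;-206 -207 100 -22;-206 -207 100 -22;-206 -207 100 -22;-206 -207 100 -22;-206 -207 100 -22' 1 50
python3 - <<'E'
from h import *
d=snap("wrist","w1")
go(363,291,30,87)
for b in blobs(masks(d["image"])["white"]): print(b.mean(0).round(),rect(cast(d,b,.045)))
E
```

```text
time_s: 1.15
ee_pos: [0.3633, 0.2933, 0.1542]
ee_rot: [0.001, 0.025, 1.0, 0.001]
contact_force: [0.1, -0.1, 0.1]
grip_width: 0.0856
gripper_force: 0.0
from [363.2 293.3 154.2] yaw 87.1 -> shift [  0.2  -2.4 124.2] turn 0.1 F [-0.2  0.  -0.4] w 85.2 gf 0.0 t 1.2 q [ 0.52 -0.26  2.07  0.    1.33 -1.  ]
[  1. 414.] [480.9  42.4  21.1   4.4 -17.5]
[484. 367.] [458.4 406.5  11.4   8.5  87. ]
[167. 367.] [446.2 173.6  10.8   8.5  87. ]
[322. 249.] [361.3 292.2  24.8  24.4  -2.9]
```

```bash
python3 -m pendant '0 -2 40 0;0 -2 80 0;0 -2 110 0;0 -2 124 0;0 -2 124 0;0 -2 124 0'; python3 -m pendant '0 0 0 0;0 0 0 0;0 0 0 0;0 0 0 0;0 0 0 0;0 0 0 0;0 0 0 0;0 0 0 0' 0 40;  python3 -m pendant '0 0 -20 0;0 0 -60 0;0 0 -100 0;0 0 -100 0;0 0 -100 0'
python3 - <<'E'
from h import *
snap("wrist","w2")
# tray local -> world
for nm,c,a,P in(("cap",(580,337),87,[(-28,22),(28,22)]),("sink",(566.5,-357),84.7,[(0,25)]),("coil",(657,134),91,[(0,25)])):
    t=np.radians(a-90);R=np.array([[np.cos(t),-np.sin(t)],[np.sin(t),np.cos(t)]])
    print(nm,[(np.array(c)+R@p).round(1) for p in P], (np.array(c)+R@[0,-47]).round(1))
go(607,357,130,87)
E
```

```text
time_s: 1.8
ee_pos: [0.3633, 0.2909, 0.03]
ee_rot: [0.0, 0.025, 1.0, 0.0]
contact_force: [0.2, 0.4, 0.8]
grip_width: 0.0856
gripper_force: 0.0
time_s: 2.6
ee_pos: [0.3637, 0.2903, 0.0301]
ee_rot: [0.0, 0.026, 1.0, 0.0]
contact_force: [-1.4, -0.2, 4.8]
grip_width: 0.0291
gripper_force: 39.5
time_s: 3.1
ee_pos: [0.3635, 0.2901, 0.13]
ee_rot: [0.001, 0.026, 1.0, 0.0]
contact_force: [0.2, -1.0, -0.1]
grip_width: 0.0292
gripper_force: 39.5
cap [array([553.2, 360.4]), array([609.1, 357.5])] [577.5 290.1]
sink [array([ 568.8, -332.1])] [ 562.2 -403.8]
coil [array([656.6, 159. ])] [657.8  87. ]
from [362.5 289.6 128.4] yaw 87.0 -> shift [-240.6   80.    -1.9] turn 0.0 F [ 0.1  0.6 -0.9] w 29.3 gf 39.5 t 3.1 q [ 0.51 -0.23  2.09 -0.    1.28 -1.01]
```

View pics/w2.png

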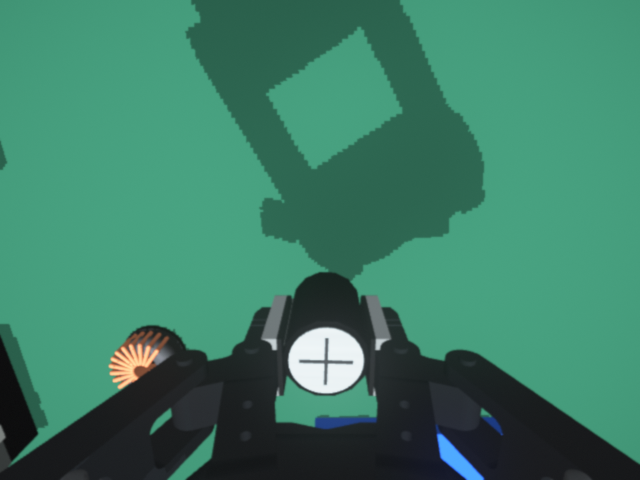

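The capacitor is held upright between the pads, its top at (326,361).

```bash
python3 -m pendant '-243 83 0 0;-243 83 0 0;-243 83 0 0;-243 83 0 0;-243 83 0 0;-243 83 0 0;-243 83 0 0'; python3 -m pendant '0 0 50 0;0 0 85 0;0 0 92 0;0 0 95 0;0 0 95 0;0 0 95 0'; python3 -c "
from h import *
go(609.5,360.5,33.5,87)"
```

```text
time_s: 3.85
ee_pos: [0.6097, 0.3596, 0.1253]
ee_rot: [-0.003, 0.026, 1.0, -0.001]
contact_force: [-0.4, -0.8, -0.7]
grip_width: 0.0292
gripper_force: 39.6
time_s: 4.45
ee_pos: [0.6099, 0.3604, 0.0353]
ee_rot: [0.0, 0.026, 1.0, 0.0]
contact_force: [-0.4, -0.1, -0.6]
grip_width: 0.0287
gripper_force: 40.9
from [609.9 360.4  35.3] yaw 87.0 -> shift [0.4 0.1 1.8] turn 0.0 F [-0.4 -0.1 -0.6] w 28.7 gf 40.9 t 4.5 q [ 0.43  0.44  1.54 -0.    1.16 -1.09]
```

```bash
python3 -m pendant '0 0 2 0;0 0 2 0;0 0 2 0'; python3 -m pendant '0 0 2 0;0 0 2 0;0 0 2 0;0 0 0 0;0 0 -50 0;0 0 -100 0;0 0 -120 0;0 0 -120 0' 0.58
python3 - <<'E'
from h import *
for n in("scene","side"):
    d=snap(n,n+"1")
    for b in blobs(masks(d["image"])["white"],25): print(n,b.mean(0).round(),rect(cast(d,b,.048)))
go(359,-300.5,160,130)
E
```

```text
time_s: 4.75
ee_pos: [0.6101, 0.3603, 0.0326]
ee_rot: [0.0, 0.026, 1.0, 0.0]
contact_force: [-0.4, 0.5, -0.8]
grip_width: 0.0292
gripper_force: 40.9
time_s: 5.55
ee_pos: [0.6129, 0.3616, 0.159]
ee_rot: [0.005, 0.026, 1.0, 0.002]
contact_force: [0.6, 0.2, -0.2]
grip_width: 0.0496
gripper_force: 0.0
scene [343. 401.] [791.8   6.5  93.2   7.1  -1.1]
scene [259. 319.] [ 639.7 -110.1   97.1   66.8    2.7]
scene [ 96. 300.] [ 578.  -391.5   61.8   50.2   83.6]
scene [526. 273.] [609.8 358.   23.8  22.   83.6]
scene [487. 261.] [579.3 295.3  26.5  24.6  83.7]
scene [242. 230.] [ 464.1 -136.9   65.7   43.7   29.6]
scene [321. 226.] [471.6   9.6  93.5  62.2   1.3]
scene [ 70. 207.] [ 372.3 -463.4   86.9   53.3   28. ]
scene [156. 194.] [ 362.3 -300.3   28.    24.8    3.1]
scene [297. 147.] [273.3 -17.6  33.1  24.8  83.8]
scene [324. 146.] [275.8  38.7  55.9  43.    1.2]
scene [628. 125.] [293.6 693.6 133.2  39.6   8.2]
scene [304.  32.] [-107.3   37.7   77.6   15.8  -66.9]
scene [101.   4.] [-276.9 -473.1  519.3   30.    89.8]
side [470. 411.] [ 551.3 -411.5   49.3   39.7   85. ]
side [303. 3
[... 276 characters left out ...]
2. 172.] [575.7 300.4  22.   21.1 -19.6]
side [ 11. 157.] [-84.  626.7 172.3  40.  -88.2]
side [  7. 103.] [-133.6 1052.6  100.3   21.4  -79.7]
side [ 28. 100.] [ -73.5 1054.1  102.4   50.9  -80.3]
side [179.  85.] [ 4.0160e+02  1.0553e+03  2.1490e+02  1.0390e+02 -2.0000e-01]
side [218.  82.] [ 534.9 1054.8  103.9   21.2   78. ]
side [255.  48.] [ 864.  1656.1 1402.3  328.2   78.2]
side [214.  33.] [ 693.5 1911.7 1361.2   35.4   79.1]
side [95. 41.] [ 226.5 1863.6 1556.8 1076.6  -89.7]
side [480. 131.] [1327.6 1068.5 3001.5  784.3   63.5]
from [610.1 360.3 152.5] yaw 87.0 -> shift [ 216.5 -672.9   -7.7] turn -43.0 F [-0.1  0.1 -0.4] w 49.3 gf 0.0 t 5.7 q [ 0.43  0.32  1.49 -0.    1.34 -1.09]
```

```bash
python3 -m pendant '216 -673 0 0;216 -673 0 0;216 -673 0 0;216 -673 0 0;216 -673 0 0;216 -673 0 0;216 -673 0 0;216 -673 0 0;216 -673 0 0;216 -673 0 0;216 -673 0 0;216 -673 0 0' 1
python3 - <<'E'
from h import *
go(359.5,-300.5,150,87)
E
```

```text
time_s: 6.85
ee_pos: [0.395, -0.2015, 0.1499]
ee_rot: [-0.002, 0.026, 1.0, 0.001]
contact_force: [1.1, -0.2, 0.2]
grip_width: 0.0853
gripper_force: 0.0
from [ 395.  -201.5  149.9] yaw 87.0 -> shift [  30.4 -100.7   -0.3] turn 0.0 F [ 1.1 -0.2  0.2] w 85.3 gf 0.0 t 6.8 q [-0.64 -0.32  2.12  0.    1.34 -2.16]
```

```bash
python3 -m pendant '30 -100 0 0;30 -100 0 0;30 -100 0 0;30 -100 0 0;30 -100 0 0'
python3 - <<'E'
from h import *
d=snap("wrist","w3")
for b in blobs(masks(d["image"])["white"]): print(b.mean(0).round(),rect(cast(d,b,.045)))
go(359.5,-300.5,30,87)
E
```

```text
time_s: 7.35
ee_pos: [0.3618, -0.2976, 0.1505]
ee_rot: [-0.001, 0.026, 1.0, 0.001]
contact_force: [0.4, -0.2, 0.1]
grip_width: 0.0853
gripper_force: 0.0
[484. 367.] [ 454.  -186.1   11.2    8.4   86.9]
[167. 367.] [ 441.5 -415.    10.6    8.3   86.9]
[535. 341.] [ 434.1 -152.5   48.7    4.6   30.8]
[544. 336.] [ 430.4 -146.6   48.5    4.6   30.9]
[512. 341.] [ 434.1 -168.3   63.6    5.4   30.7]
[554. 331.] [ 427.  -140.6   48.6    4.6   30.9]
[521. 337.] [ 430.8 -162.5   64.4    5.    31.2]
[563. 326.] [ 423.5 -134.8   48.8    4.2   31. ]
[515. 306.] [ 405.5 -169.2   14.3    4.7   43.6]
[523. 300.] [ 401.6 -164.3   12.6    4.2   43.9]
[531. 294.] [ 397.8 -159.3   11.     4.6   44.2]
[321. 249.] [ 358.6 -298.8   25.1   24.7   -3. ]
[ 77. 236.] [ 343.1 -460.5   73.8   53.   -63.4]
from [ 362.2 -297.4  150.9] yaw 87.1 -> shift [  2.3  -3.5 120.9] turn 0.1 F [ 0.4  0.1 -0.9] w 85.2 gf 0.0 t 7.4 q [-0.85 -0.25  2.07  0.    1.32 -2.37]
```

```bash
python3 -m pendant '3 -2 40 0;3 -2 80 0;3 -2 110 0;3 -2 121 0;3 -2 121 0;3 -2 121 0'; python3 -m pendant '0 0 0 0;0 0 0 0;0 0 0 0;0 0 0 0;0 0 0 0;0 0 0 0;0 0 0 0;0 0 0 0' 0 40;  python3 -m pendant '0 0 -20 0;0 0 -60 0;0 0 -110 0;0 0 -120 0;0 0 -120 0;0 0 -120 0'
python3 - <<'E'
from h import *
go(553.5,363.5,150,87)
E
```

```text
time_s: 8.0
ee_pos: [0.3602, -0.3011, 0.0326]
ee_rot: [0.001, 0.025, 1.0, -0.001]
contact_force: [0.2, -0.9, 0.1]
grip_width: 0.0851
gripper_force: 0.0
time_s: 8.8
ee_pos: [0.3595, -0.3014, 0.0321]
ee_rot: [0.0, 0.026, 1.0, -0.0]
contact_force: [-0.9, 1.3, 5.7]
grip_width: 0.0289
gripper_force: 39.5
time_s: 9.4
ee_pos: [0.3584, -0.3002, 0.1496]
ee_rot: [-0.001, 0.026, 1.0, 0.001]
contact_force: [0.7, 0.4, -0.8]
grip_width: 0.0291
gripper_force: 39.5
from [ 358.4 -300.2  149.6] yaw 87.0 -> shift [-1.604e+02  6.729e+02  5.000e-01] turn 0.0 F [ 0.7  0.4 -0.8] w 29.1 gf 39.5 t 9.4 q [-0.86 -0.25  2.07 -0.    1.32 -2.38]
```

```bash
python3 -m pendant '-160 673 0 0;-160 673 0 0;-160 673 0 0;-160 673 0 0;-160 673 0 0;-160 673 0 0;-160 673 0 0;-160 673 0 0;-160 673 0 0;-160 673 0 0;-160 673 0 0;-160 673 0 0'
python3 - <<'E'
from h import *
go(553.5,363.5,150,87)
E
```

```text
time_s: 10.6
ee_pos: [0.5264, 0.2764, 0.1474]
ee_rot: [-0.003, 0.026, 1.0, -0.001]
contact_force: [0.4, -0.5, 0.1]
grip_width: 0.0289
gripper_force: 39.7
from [526.4 276.4 147.4] yaw 87.1 -> shift [-22.6  88.4  -2.9] turn 0.1 F [ 0.4 -0.5  0.1] w 28.9 gf 39.7 t 10.6 q [ 0.36  0.07  1.77 -0.    1.3  -1.16]
```

```bash
python3 -m pendant '-22 87 0 0;-22 87 0 0;-22 87 0 0;-22 87 0 0;-22 87 0 0'
python3 - <<'E'
from h import *
go(553.5,363.5,37,87)
E
```

```text
time_s: 11.1
ee_pos: [0.5533, 0.3593, 0.1489]
ee_rot: [-0.002, 0.026, 1.0, -0.001]
contact_force: [0.3, -0.2, -0.6]
grip_width: 0.0287
gripper_force: 39.8
from [553.3 359.3 148.9] yaw 87.0 -> shift [ -0.4   4.5 111.9] turn -0.0 F [ 0.3 -0.2 -0.6] w 28.7 gf 39.8 t 11.1 q [ 0.46  0.22  1.61 -0.    1.32 -1.05]
```

```bash
python3 -m pendant '0 3 50 0;0 3 90 0;0 3 110 0;0 3 114 0;0 3 114 0;0 3 114 0;0 3 114 0'; python3 -m pendant '0 0 0 0;0 0 0 0;0 0 0 0;0 0 -2 0;0 0 -50 0;0 0 -100 0;0 0 -120 0;0 0 -120 0' 0.58
python3 - <<'E'
from h import *
for n in("scene",):
    d=snap(n,n+"2")
    for b in blobs(masks(d["image"])["white"],25):
       r=rect(cast(d,b,.048))
       if r[1]>200: print(n,b.mean(0).round(),r)
go(440,-145,190,121)
E
```

```text
time_s: 11.8
ee_pos: [0.5553, 0.3635, 0.0387]
ee_rot: [0.001, 0.026, 1.0, 0.0]
contact_force: [0.2, -0.8, -0.4]
grip_width: 0.0291
gripper_force: 41.1
time_s: 12.6
ee_pos: [0.5573, 0.365, 0.1635]
ee_rot: [0.004, 0.026, 1.0, 0.002]
contact_force: [0.3, 0.7, 0.5]
grip_width: 0.0497
gripper_force: 0.0
scene [526. 273.] [610.2 357.2  26.9  24.2 -18.5]
scene [487. 261.] [579.3 295.3  26.5  24.6  83.7]
scene [519. 247.] [556.2 361.3  23.7  23.4  83.7]
scene [613.  86.] [174.3 713.2 136.2  39.8   9.3]
from [555.8 364.2 160.1] yaw 87.0 -> shift [  89.1 -514.5  -31.5] turn -34.0 F [ 0.3  0.1 -0.5] w 49.7 gf 0.0 t 12.7 q [ 0.47  0.21  1.6  -0.    1.33 -1.05]
```

```bash
python3 -m pendant '89 -514 -30 146;89 -514 -30 146;89 -514 -30 146;89 -514 -30 146;89 -514 -30 146;89 -514 -30 146;89 -514 -30 146;89 -514 -30 146;89 -514 -30 146;89 -514 -30 146;89 -514 -30 146;89 -514 -30 146' 1
python3 - <<'E'
from h import *
go(440,-145,190,121)
E
```

```text
time_s: 13.85
ee_pos: [0.4373, -0.1474, 0.1852]
ee_rot: [-0.001, 0.802, 0.597, -0.001]
contact_force: [-0.4, 0.9, -0.6]
grip_width: 0.0853
gripper_force: 0.0
from [ 437.3 -147.4  185.2] yaw -16.7 -> shift [ 3.1  1.8 -4.8] turn 42.3 F [-0.4  0.9 -0.6] w 85.3 gf 0.0 t 13.8 q [-0.49 -0.3   2.05 -0.    1.4  -0.19]
```

```bash
python3 -m pendant '3 2 0 42;3 2 0 42;3 2 0 42;3 2 0 42;3 2 0 42;3 2 0 42;3 2 0 42;3 2 0 42'
python3 - <<'E'
from h import *
d=snap("wrist","w4")
for b in blobs(masks(d["image"])["white"]): print(b.mean(0).round(),rect(cast(d,b,.030)))
go(440,-145,40,121)
E
```

```text
time_s: 14.65
ee_pos: [0.4414, -0.1426, 0.1864]
ee_rot: [-0.001, 0.961, 0.276, -0.001]
contact_force: [-0.2, 0.3, -0.3]
grip_width: 0.0856
gripper_force: 0.0
[528. 465.] [ 346.9 -430.4   31.3    9.6   49.1]
[484. 367.] [ 411.  -325.1   12.7   10.2  -57.9]
[167. 367.] [261.9 -87.7  13.   10.3 -57.9]
[139. 338.] [276.6 -55.8   9.6   8.7 -57.9]
[ 76. 336.] [250.3  -9.3  32.5   5.6 -88.5]
[628. 266.] [ 545.9 -362.6   15.8    4.9   88.3]
[ 19. 297.] [256.3  46.   56.   42.4   1.4]
[633. 259.] [ 552.5 -361.    11.7    5.1   82. ]
[325. 234.] [ 444.  -139.1   55.3   40.8   30.8]
[468.   7.] [ 619.3 -138.7   25.5   10.4  -58. ]
[150.  76.] [465.5  18.  101.8  67.8   1.7]
from [ 441.5 -142.7  186.7] yaw -58.0 -> shift [ -2.5   1.3 146.7] turn 1.0 F [ 0.7  0.4 -0.5] w 85.2 gf 0.0 t 14.7 q [-0.47 -0.3   2.05  0.    1.4   0.54]
```

View pics/w4.png

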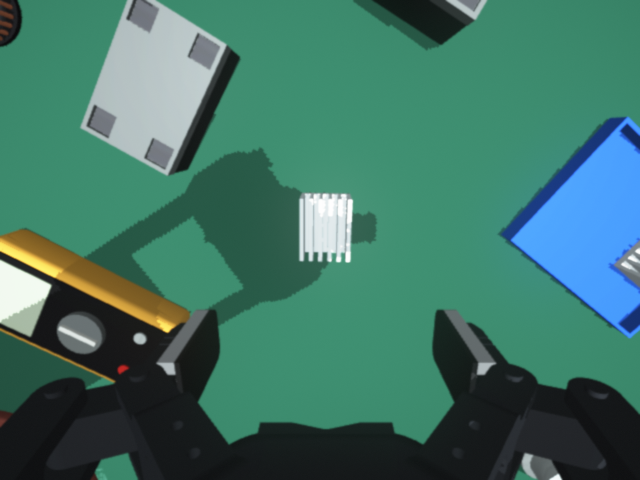

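The sink sits at (325,228) with its fins aligned to the gripper.

```bash
python3 -m pendant '1 -2 50 1;1 -2 100 1;1 -2 140 1;1 -2 156 1;1 -2 160 1;1 -2 160 1;1 -2 160 1;1 -2 160 1'; python3 -m pendant '0 0 0 0;0 0 0 0;0 0 0 0;0 0 0 0;0 0 0 0;0 0 0 0;0 0 0 0;0 0 0 0' 0 40; python3 -c "
from h import *
go(440,-145,150,121)"; python3 -m pendant '0 0 -20 0;0 0 -60 0;0 0 -100 0;0 0 -110 0;0 0 -110 0;0 0 -110 0'
python3 - <<'E'
from h import *
d=snap("wrist","w5")
d=snap("scene","scene3");M=masks(d["image"])
for b in blobs(M["blue"]):
  r=rect(cast(d,b,.018))
  if r[1]<-200: print(b.mean(0),r, cv2.boxPoints(cv2.minAreaRect(b.astype(np.float32))).round().tolist())
go(569,-331,150,-5.3)
E
```

```text
time_s: 15.5
ee_pos: [0.443, -0.1413, 0.0292]
ee_rot: [0.001, 0.964, 0.267, 0.001]
contact_force: [0.8, -0.2, -0.9]
grip_width: 0.0854
gripper_force: 0.0
time_s: 16.3
ee_pos: [0.4421, -0.1408, 0.0278]
ee_rot: [0.0, 0.964, 0.266, 0.0]
contact_force: [0.0, -0.8, 5.5]
grip_width: 0.0394
gripper_force: 42.7
from [ 442.1 -140.8   27.8] yaw -59.1 -> shift [  -3.9    2.6 -122.2] turn -0.1 F [ 0.  -0.8  5.5] w 39.4 gf 42.7 t 16.3 q [-0.47 -0.07  2.15 -0.    1.07  0.56]
time_s: 16.9
ee_pos: [0.4405, -0.14, 0.1354]
ee_rot: [-0.001, 0.964, 0.266, -0.001]
contact_force: [-1.4, -0.4, -1.4]
grip_width: 0.0389
gripper_force: 42.1
[118.55124654 302.6066482 ] [ 571.1 -354.7  155.9  127.3   84.7] [[70.0, 269.0], [170.0, 269.0], [170.0, 335.0], [70.0, 335.0]]
from [ 440.1 -139.8  134.6] yaw -59.1 -> shift [ 12.4 230.2 -16.4] turn -53.8 F [-0.2  0.7 -1.1] w 39.0 gf 42.1 t 17.0 q [-0.47 -0.24  2.09 -0.    1.3   0.56]
```

View pics/w5.png

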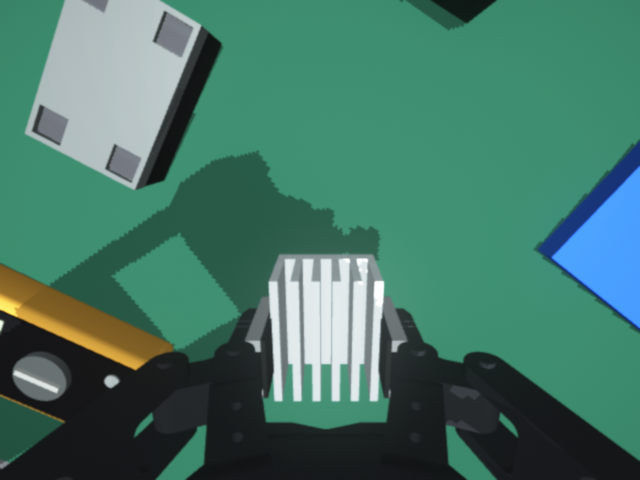

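Sink held squarely with fins up.

```bash
python3 -m pendant '12 230 0 -54;12 230 0 -54;12 230 0 -54;12 230 0 -54;12 230 0 -54;12 230 0 -54;12 230 0 -54;12 230 0 -54;12 230 0 -54;12 230 0 -54'
python3 - <<'E'
from h import *
d=snap("wrist","w6")
M=masks(d["image"])
for b in blobs(M["blue"],500): print(b.mean(0).round(),rect(cast(d,b,.018)))
go(569,-331,33,-5.3)
E
```

```text
time_s: 18.0
ee_pos: [0.5696, -0.3313, 0.1363]
ee_rot: [-0.001, 0.738, 0.675, -0.0]
contact_force: [0.9, 0.6, -1.2]
grip_width: 0.0391
gripper_force: 42.1
[325. 234.] [ 568.7 -329.   121.   101.5   -5.1]
from [ 569.7 -331.4  136.7] yaw -5.1 -> shift [  0.3  -0.7 103.7] turn 0.2 F [-1.   0.1 -1.3] w 39.2 gf 42.1 t 18.1 q [-0.64  0.22  1.62 -0.    1.29 -0.55]
```

View pics/w6.png

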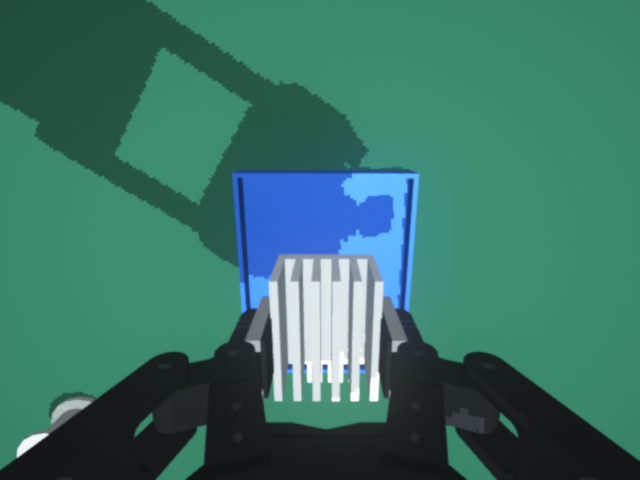

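Sink centred over the free part of the tray, whose end wall is at v≈172 and whose sides are at u≈240 and 410.

```bash
python3 -m pendant '0 0 40 0;0 0 80 0;0 0 98 0;0 0 103 0;0 0 105 0;0 0 106 0;0 0 106 0;0 0 106 0'; python3 -c "
from h import *
go(569,-331,31,-5.3)"
```

```text
time_s: 18.85
ee_pos: [0.571, -0.3325, 0.0331]
ee_rot: [0.001, 0.738, 0.675, 0.0]
contact_force: [0.5, -0.6, -0.5]
grip_width: 0.0393
gripper_force: 42.1
from [ 571.  -332.5   33.1] yaw -5.1 -> shift [ 1.3 -2.1  2.1] turn 0.2 F [ 0.5 -0.6 -0.5] w 39.3 gf 42.1 t 18.9 q [-0.64  0.35  1.66 -0.    1.12 -0.55]
```

```bash
python3 -m pendant '0 0 2 0;0 0 2 0;0 0 2 0'; python3 -m pendant '0 0 2 0;0 0 2 0;0 0 2 0;0 0 -2 0;0 0 -50 0;0 0 -100 0;0 0 -140 0;0 0 -150 0;0 0 -150 0;0 0 -150 0' 0.61
python3 - <<'E'
from h import *
d=snap("wrist","w7")
for b in blobs(masks(d["image"])["white"],200): print(b.mean(0).round(),rect(cast(d,b,.033)))
go(447,152,180,1)
E
```

```text
time_s: 19.15
ee_pos: [0.5709, -0.3325, 0.0309]
ee_rot: [0.001, 0.738, 0.675, 0.0]
contact_force: [-0.4, 1.2, 5.6]
grip_width: 0.0394
gripper_force: 42.8
time_s: 20.15
ee_pos: [0.5692, -0.3312, 0.1775]
ee_rot: [-0.001, 0.738, 0.675, -0.0]
contact_force: [-1.4, -0.5, -1.4]
grip_width: 0.0524
gripper_force: 0.0
[ 68. 404.] [ 330.4 -460.    36.6    8.9   34.2]
[ 96. 377.] [ 362.5 -435.4   35.4    9.4   26.6]
[326. 325.] [ 562.6 -395.9   61.5   40.5   84.9]
[329. 242.] [ 570.9 -329.4   54.4   40.9   84.9]
from [ 568.8 -330.9  176.4] yaw -5.1 -> shift [ 470.2 -164.3   -1.8] turn -6.1 F [ 0.9 -0.5 -1. ] w 52.4 gf 0.0 t 20.2 q [-0.64  0.19  1.6   0.    1.36 -0.55]
```

View pics/w7.png

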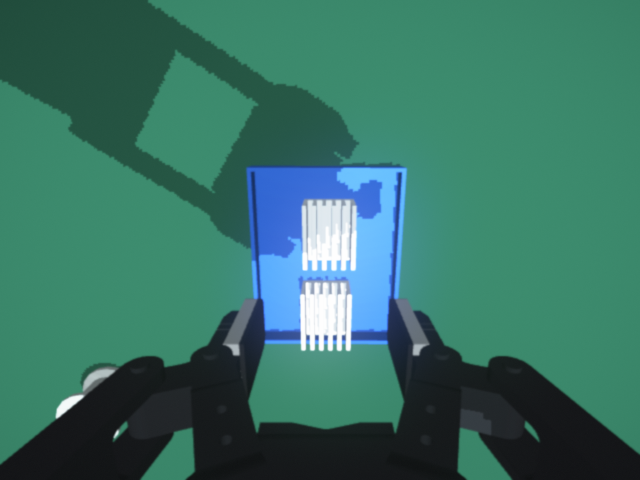

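The sink stands flat in its tray at (329,238), clear of the fixed one at (326,315).

```bash
python3 -m pendant '470 -164 0 -6;470 -164 0 -6;470 -164 0 -6;470 -164 0 -6;470 -164 0 -6;470 -164 0 -6;470 -164 0 -6;470 -164 0 -6;470 -164 0 -6;470 -164 0 -6;470 -164 0 -6;470 -164 0 -6' 1
python3 - <<'E'
from h import *
d=snap("wrist","w8")
for k,z in(("orange",.02),):
  for b in blobs(masks(d["image"])[k],100): print(b.mean(0).round(),rect(cast(d,b,z)))
go(447,152,27,1)
E
```

```text
time_s: 21.4
ee_pos: [0.447, 0.1515, 0.177]
ee_rot: [-0.001, 0.701, 0.714, -0.002]
contact_force: [-0.3, -0.5, -1.1]
grip_width: 0.0858
gripper_force: 0.0
[578. 302.] [660.6  93.3  52.2  45.9 -25.6]
[328. 232.] [445.9 153.3  46.9  46.7 -65.6]
from [447.6 150.6 177.4] yaw 0.9 -> shift [  1.5  -0.  150.4] turn -0.1 F [ 0.1 -0.9  0.2] w 85.1 gf 0.0 t 21.4 q [ 0.17 -0.26  2.04 -0.    1.37  0.15]
```

View pics/w8.png

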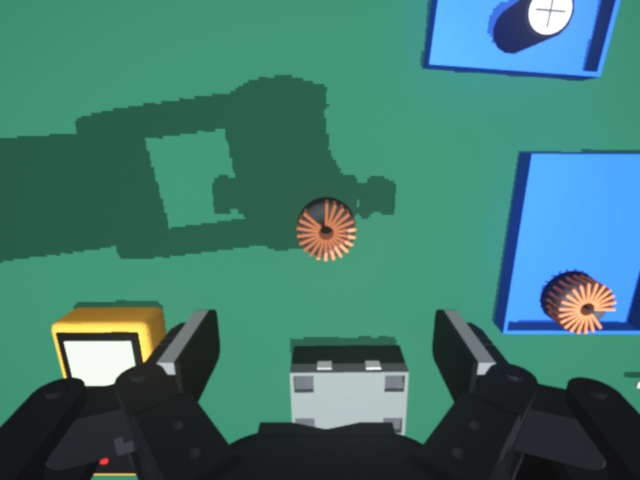

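The choke is at (326,231), centred in front of the open fingers.

```bash
python3 -m pendant '2 -1 50 0;2 -1 100 0;2 -1 135 0;2 -1 148 0;2 -1 151 0;2 -1 152 0;2 -1 152 0;2 -1 152 0'; python3 -m pendant '0 0 0 0;0 0 0 0;0 0 0 0;0 0 0 0;0 0 0 0;0 0 0 0;0 0 0 0;0 0 0 0' 0 40; python3 -m pendant '0 0 -20 0;0 0 -60 0;0 0 -100 0;0 0 -110 0;0 0 -110 0;0 0 -110 0'
python3 - <<'E'
from h import *
d=snap("wrist","w9")
d=load("wrist0.npz")
go(657,159,140,1)
E
```

```text
time_s: 22.25
ee_pos: [0.4492, 0.1531, 0.0294]
ee_rot: [0.001, 0.702, 0.713, 0.002]
contact_force: [-1.2, 0.3, 1.0]
grip_width: 0.0854
gripper_force: 0.0
time_s: 23.05
ee_pos: [0.448, 0.1531, 0.0281]
ee_rot: [0.0, 0.701, 0.713, 0.0]
contact_force: [-2.0, 0.0, 6.8]
grip_width: 0.0466
gripper_force: 41.5
time_s: 23.65
ee_pos: [0.4463, 0.1528, 0.1355]
ee_rot: [-0.001, 0.702, 0.713, -0.001]
contact_force: [-1.6, -0.2, -1.7]
grip_width: 0.0466
gripper_force: 41.4
from [445.9 152.7 134.9] yaw 0.9 -> shift [  3.  211.1  -6. ] turn -0.1 F [-0.3 -0.7 -1.2] w 46.5 gf 41.4 t 23.7 q [ 0.17 -0.22  2.07 -0.    1.29  0.16]
```

```bash
python3 -m pendant '3 211 0 0;3 211 0 0;3 211 0 0;3 211 0 0;3 211 0 0;3 211 0 0;3 211 0 0'
python3 - <<'E'
from h import *
d=snap("wrist","w10")
for b in blobs(masks(d["image"])["blue"],500): print(b.mean(0).round(),rect(cast(d,b,.018)))
go(657,159,31,1)
E
```

```text
time_s: 24.4
ee_pos: [0.6564, 0.1592, 0.1352]
ee_rot: [-0.001, 0.701, 0.713, -0.002]
contact_force: [-0.9, 0.1, -0.9]
grip_width: 0.0466
gripper_force: 41.5
[329. 232.] [657.7 165.7 121.  104.1   0.9]
[212.  40.] [576.2 288.3 122.   40.5  -2.4]
from [656.4 159.3 135.9] yaw 0.9 -> shift [ -0.3   1.  104.9] turn -0.1 F [-0.4  0.1 -0.5] w 46.5 gf 41.5 t 24.4 q [0.13 0.26 1.58 0.   1.3  0.11]
```

View pics/w10.png

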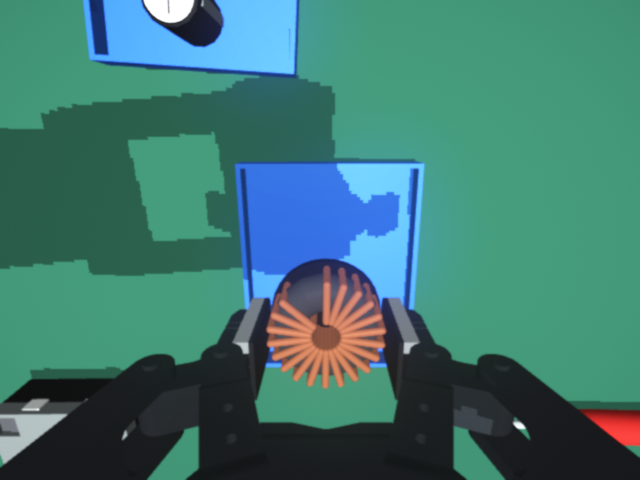

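The choke is held over the coil tray, whose end wall is at v≈163. I'll shift 6 mm towards that wall for more clearance.

```bash
python3 -m pendant '6 0 40 0;6 0 80 0;6 0 98 0;6 0 103 0;6 0 105 0;6 0 107 0;6 0 107 0;6 0 107 0'; python3 -c "
from h import *
go(657,165,31,1)"
```

```text
time_s: 25.25
ee_pos: [0.6593, 0.1653, 0.032]
ee_rot: [0.001, 0.702, 0.713, 0.001]
contact_force: [-0.2, 0.5, 0.0]
grip_width: 0.0468
gripper_force: 41.5
from [659.3 165.3  32. ] yaw 0.9 -> shift [-0.3 -2.3  1. ] turn -0.1 F [-0.2  0.5  0. ] w 46.8 gf 41.5 t 25.2 q [ 0.14  0.39  1.62 -0.    1.13  0.12]
```

```bash
python3 -m pendant '0 0 1 0;0 0 1 0;0 0 1 0'; python3 -m pendant '0 0 1 0;0 0 1 0;0 0 1 0;0 0 -2 0;0 0 -50 0;0 0 -100 0;0 0 -150 0;0 0 -180 0;0 0 -180 0;0 0 -180 0' 0.7
python3 - <<'E'
from h import *
d=snap("wrist","w11")
for b in blobs(masks(d["image"])["orange"],200): print(b.mean(0).round(),rect(cast(d,b,.023)))
go(468,10,220,91.5)
E
```

```text
time_s: 25.55
ee_pos: [0.6593, 0.1654, 0.0312]
ee_rot: [0.001, 0.702, 0.713, 0.001]
contact_force: [-1.0, -0.0, 5.9]
grip_width: 0.0465
gripper_force: 42.1
time_s: 26.55
ee_pos: [0.6586, 0.1653, 0.2103]
ee_rot: [0.001, 0.702, 0.713, 0.001]
contact_force: [-0.1, 0.5, -0.7]
grip_width: 0.0599
gripper_force: 0.0
[568. 371.] [896.5  17.5  69.9  30.5  -2.8]
from [657.7 165.2 208.1] yaw 0.9 -> shift [-152.2 -192.1  -11.5] turn 89.4 F [ 0.2  0.2 -0.4] w 59.7 gf 0.0 t 26.6 q [ 0.14  0.21  1.52 -0.    1.42  0.12]
```

View pics/w11.png

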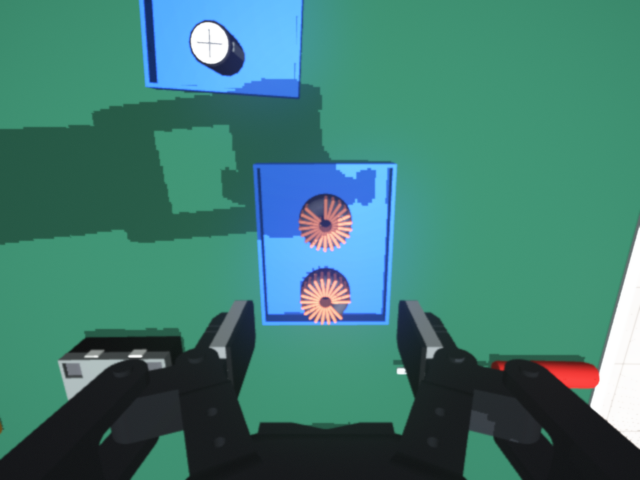

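Choke flat in its tray at (325,222), clear of the fixed one at (325,296). Next I'll measure both lids from the same relative wrist pose.

```bash
python3 -m pendant '-273 -9 -37 90;-273 -9 -37 90;-273 -9 -37 90;-273 -9 -37 90;-273 -9 -37 90;-273 -9 -37 90;-273 -9 -37 90;-273 -9 -37 90;-273 -9 -37 90;-273 -9 -37 90;-273 -9 -37 90;-273 -9 -37 90' 1
python3 - <<'E'
from h import *
d=snap("wrist","w12");np.savez("deep.npz",**d)
h=cv2.cvtColor(d["image"],cv2.COLOR_RGB2HSV)
for b in blobs(masks(d["image"])["white"],200): print(b.mean(0).round(),rect(cast(d,b,.07)))
go(649,-108,245,92.8); go(468,10,220,91.5)
E
```

```text
time_s: 27.8
ee_pos: [0.6524, -0.1076, 0.243]
ee_rot: [-0.001, 1.0, 0.008, -0.002]
contact_force: [-0.5, 0.4, -0.7]
grip_width: 0.0854
gripper_force: 0.0
[620. 312.] [ 581.5 -367.8   46.1   38.    84. ]
[557. 297.] [ 592.1 -305.5   71.1   43.1   85. ]
[327. 199.] [ 671.1 -104.6   64.9   49.2  -87.3]
[191.  61.] [ 7.721e+02 -6.500e+00  8.110e+01  6.000e+00 -2.000e-01]
from [ 652.6 -107.6  243.4] yaw -89.0 -> shift [-3.6  0.3 -1.5] turn -1.8 F [-0.1  0.2 -0.3] w 85.5 gf 0.0 t 27.9 q [-0.28  0.15  1.53 -0.    1.47  1.28]
from [ 652.6 -107.6  243.4] yaw -89.0 -> shift [-182.4 -120.7   24.4] turn -0.5 F [-0.1  0.2 -0.3] w 85.5 gf 0.0 t 27.9 q [-0.28  0.15  1.53 -0.    1.47  1.28]
```

View pics/w12.png

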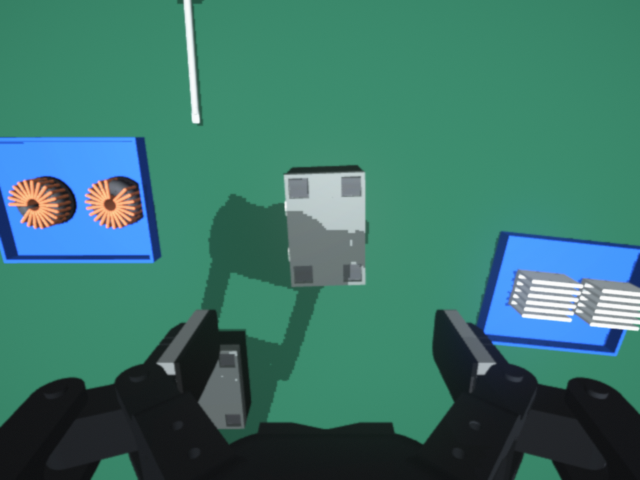

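The deep lid spans (286,172)–(365,285), half in shadow, so its mask needs the darker greys too.

```bash
cat >> h.py <<'E'
def lid(d,z,roi=(250,140,420,305)):
    h=cv2.cvtColor(d["image"],cv2.COLOR_RGB2HSV);m=((h[...,1]<70)&(h[...,2]>45)).astype(np.uint8)
    k=np.zeros_like(m);x0,y0,x1,y1=roi;k[y0:y1,x0:x1]=1
    m=cv2.morphologyEx(m*k,cv2.MORPH_CLOSE,np.ones((7,7)));m=cv2.morphologyEx(m,cv2.MORPH_OPEN,np.ones((15,15)))
    b=max(blobs(m,500),key=len);return cv2.boundingRect(b),rect(cast(d,b,z))
E
python3 -m pendant '-178 -121 24 0;-178 -121 24 0;-178 -121 24 0;-178 -121 24 0;-178 -121 24 0;-178 -121 24 0;-178 -121 24 0;-178 -121 24 0';python3 - <<'E'
from h import *
print("deep",lid(load("deep.npz"),.07))
d=snap("wrist","w13");np.savez("flat.npz",**d)
print("flat",lid(d,.045))
go(468,10,220,91.5)
E
```

```text
time_s: 28.65
ee_pos: [0.4746, 0.0098, 0.2225]
ee_rot: [0.0, 1.0, 0.008, 0.0]
contact_force: [0.1, -0.2, 0.9]
grip_width: 0.0856
gripper_force: 0.0
deep ((285, 170, 81, 116), array([ 649.1, -106.3,   98.2,   65.3,    2.6]))
flat ((285, 174, 79, 113), array([468.8,  11.7,  97.7,  65. ,   1.5]))
from [474.6   9.7 222.5] yaw -89.1 -> shift [-6.6 -0.4  2.5] turn -0.6 F [-0.2  0.5 -0.4] w 85.2 gf 0.0 t 28.7 q [-0.14 -0.3   1.99 -0.    1.46  1.42]
```

View pics/w13.png

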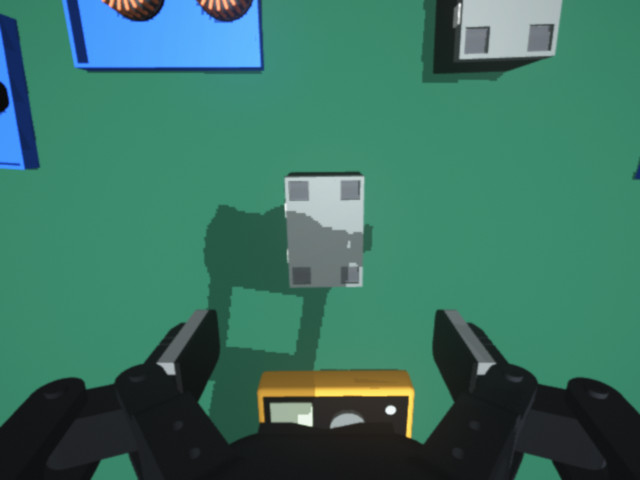

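The flat lid spans (285,174)–(364,287) and is unobstructed. Descending to grip it.

```bash
python3 -m pendant '-6 -2 50 -0.6;-6 -2 100 -0.6;-6 -2 150 -0.6;-6 -2 180 -0.6;-6 -2 188 -0.6;-6 -2 190 -0.6;-6 -2 190 -0.6;-6 -2 190 -0.6;-6 -2 190 -0.6'; python3 -c "
from h import *
go(468.8,11.7,32,91.5)"; python3 -m pendant '0 0 0 0;0 0 0 0;0 0 0 0;0 0 0 0;0 0 0 0;0 0 0 0;0 0 0 0;0 0 0 0' 0 60; python3 -c "
from h import *
go(468.8,11.7,32,91.5)"
```

```text
time_s: 29.6
ee_pos: [0.4693, 0.012, 0.0343]
ee_rot: [0.0, 1.0, 0.013, 0.002]
contact_force: [-0.6, 0.2, 0.6]
grip_width: 0.0854
gripper_force: 0.0
from [469.3  12.   34.3] yaw -88.5 -> shift [-0.5  0.3  2.3] turn 0.0 F [-0.6  0.2  0.6] w 85.4 gf 0.0 t 29.6 q [-0.13 -0.07  2.13 -0.    1.08  1.41]
time_s: 30.4
ee_pos: [0.4687, 0.012, 0.0336]
ee_rot: [0.0, 1.0, 0.013, 0.001]
contact_force: [-1.0, -0.7, 5.8]
grip_width: 0.063
gripper_force: 66.5
from [468.7  12.   33.6] yaw -88.5 -> shift [0.1 0.3 1.6] turn 0.0 F [-1.  -0.7  5.8] w 63.0 gf 66.5 t 30.4 q [-0.13 -0.07  2.13 -0.    1.08  1.41]
```

```bash
python3 -m pendant '0 0 -20 0;0 0 -60 0;0 0 -110 0;0 0 -150 0;0 0 -165 0;0 0 -165 0;0 0 -165 0'
python3 - <<'E'
from h import *
d=snap("wrist","w14");np.savez("held.npz",**d)
go(649.1,-106.3,160,92.6)
z=state()["ee_pos"][2]-.0336
print(lid(d,z+.045,(200,150,440,480)))
E
```

```text
time_s: 31.1
ee_pos: [0.4664, 0.0124, 0.1947]
ee_rot: [-0.0, 1.0, 0.013, -0.002]
contact_force: [0.3, -0.2, -2.9]
grip_width: 0.0632
gripper_force: 67.0
from [465.9  12.5 193.9] yaw -88.5 -> shift [180.2 123.5  32.8] turn -1.1 F [-0.1  0.6 -2.4] w 62.8 gf 67.0 t 31.1 q [-0.13 -0.3   2.03 -0.    1.41  1.41]
((216, 216, 221, 214), array([476.1,  13.1,  80.7,  74.8,   1.7]))
```

View pics/w14.png

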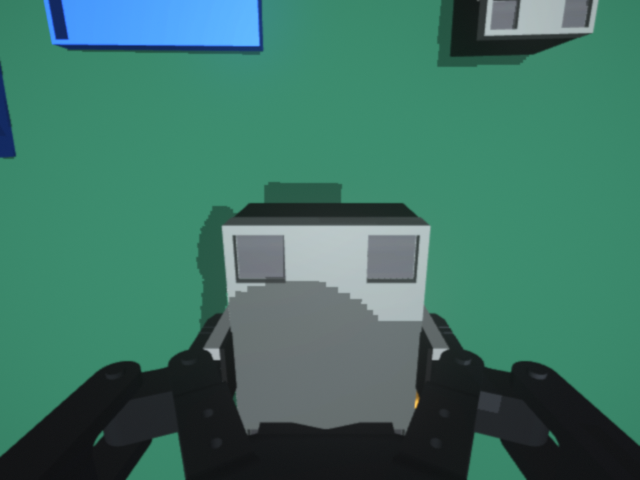

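Box held level: far lid corners at (222,225) and (429,224), recesses at (260,258) and (392,258).

```bash
python3 - <<'E'
from h import *
d=load("held.npz");z=.1939-.0336+.045
P=cast(d,[(222,225),(429,224),(260,258),(392.5,257.5)],z)*1000
print(P.round(1)); v=P[1]-P[0];print(np.linalg.norm(v),np.degrees(np.arctan2(v[1],v[0])))
t=np.radians(1.5);ux=np.array([np.cos(t),np.sin(t)])
print("centre by edge",P[:2].mean(0)-48*ux,"by recess",P[2:].mean(0)-37*ux,"TCP",(465.9,12.5))
E
python3 -m pendant '180 123 0 -1.1;180 123 0 -1.1;180 123 0 -1.1;180 123 0 -1.1;180 123 0 -1.1;180 123 0 -1.1;180 123 0 -1.1;180 123 0 -1.1;180 123 0 -1.1'; python3 -c "
from h import *
go(649.1,-106.3,105,92.6)"
```

```text
[[512.7  46.1]
 [514.8 -17.6]
 [502.3  34.7]
 [503.6  -7.2]]
63.71764013661574 -88.16737452574073
centre by edge [465.76256555  13.01347459] by recess [465.94199171  12.75721439] TCP (465.9, 12.5)
time_s: 32.05
ee_pos: [0.6497, -0.1051, 0.1967]
ee_rot: [-0.0, 1.0, 0.023, -0.001]
contact_force: [-0.3, 0.1, -3.2]
grip_width: 0.0631
gripper_force: 66.9
from [ 649.7 -105.1  196.7] yaw -87.4 -> shift [-0.6  1.2 91.7] turn 0.0 F [-0.3  0.1 -3.2] w 63.1 gf 66.9 t 32.0 q [-0.27  0.17  1.58  0.    1.39  1.25]
```

```bash
python3 -m pendant '-1 1 40 0;-1 1 70 0;-1 1 85 0;-1 1 88 0;-1 1 88 0;-1 1 88 0;-1 1 88 0;-1 1 88 0'; python3 -c "
from h import *
go(649.1,-106.6,99.6,92.6)"
```

```text
time_s: 32.85
ee_pos: [0.6507, -0.1073, 0.1109]
ee_rot: [0.0, 1.0, 0.023, 0.001]
contact_force: [-0.9, -0.6, -1.4]
grip_width: 0.0629
gripper_force: 66.9
from [ 650.7 -107.3  110.9] yaw -87.4 -> shift [-1.6 -0.8 11.3] turn -0.0 F [-0.9 -0.6 -1.4] w 62.9 gf 66.9 t 32.9 q [-0.28  0.25  1.64  0.    1.25  1.25]
```

```bash
python3 -m pendant '-1 -1 3 0;-1 -1 5 0;-1 -1 7 0;-1 -1 8 0;-1 -1 9 0;-1 -1 10 0;-1 -1 11 0;-1 -1 11 0;-1 -1 11 0'; python3 -c "
from h import *
go(649.1,-106.6,99.6,92.6)"
```

```text
time_s: 33.75
ee_pos: [0.6491, -0.1062, 0.0997]
ee_rot: [0.0, 1.0, 0.023, 0.0]
contact_force: [-5.1, 1.9, 6.3]
grip_width: 0.0632
gripper_force: 67.7
from [ 649.1 -106.2   99.7] yaw -87.4 -> shift [0.  0.4 0.1] turn -0.0 F [-5.1  1.9  6.3] w 63.2 gf 67.7 t 33.8 q [-0.28  0.26  1.65 -0.    1.23  1.25]
```

Seated at the expected height. Releasing and checking.

```bash
python3 -m pendant '0 0 0 0;0 0 0 0;0 0 0 0;0 0 0 0;0 0 -10 0;0 0 -50 0;0 0 -100 0;0 0 -150 0;0 0 -172 0;0 0 -172 0;0 0 -172 0' 1;  python3 - <<'E'
from h import *
d=snap("wrist","w15");s=snap("side","side4");c=snap("scene","scene4")
print("stack",lid(d,.111,(230,120,450,330)))
im=np.hstack([s["image"][150:330,240:540],c["image"][230:410,190:490]])
cv2.imwrite("pics/cmb.png",cv2.resize(im[:,:,::-1],(800,240),interpolation=cv2.INTER_CUBIC))
cv2.imwrite("pics/cmb2.png",cv2.resize(np.vstack([np.hstack([s["image"][150:310,220:520],c["image"][230:390,300:600]]),np.hstack([s["image"][200:360,300:600],c["image"][230:390,190:490]])])[:,:,::-1],(800,428),interpolation=cv2.INTER_CUBIC))
go(649.1,-106.6,270,92.6)
E
```

```text
time_s: 34.85
ee_pos: [0.6488, -0.1061, 0.2709]
ee_rot: [0.0, 1.0, 0.023, 0.001]
contact_force: [-0.3, -0.5, -0.9]
grip_width: 0.0851
gripper_force: 0.0
stack ((283, 165, 86, 124), array([ 650.5, -104.7,  100. ,   65.6,    2.6]))
from [ 647.7 -105.8  267.5] yaw -87.4 -> shift [ 1.3  0.8 -2.6] turn -0.0 F [0.2 0.1 0.6] w 85.4 gf 0.0 t 35.0 q [-0.28  0.12  1.52 -0.    1.51  1.25]
```

View pics/side4.png

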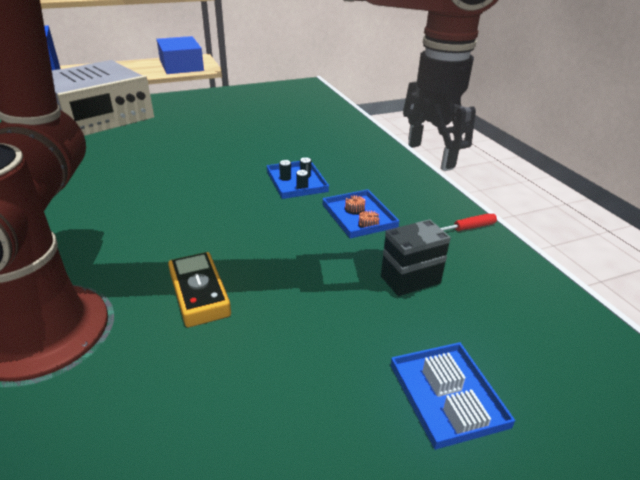

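View pics/cmb2.png

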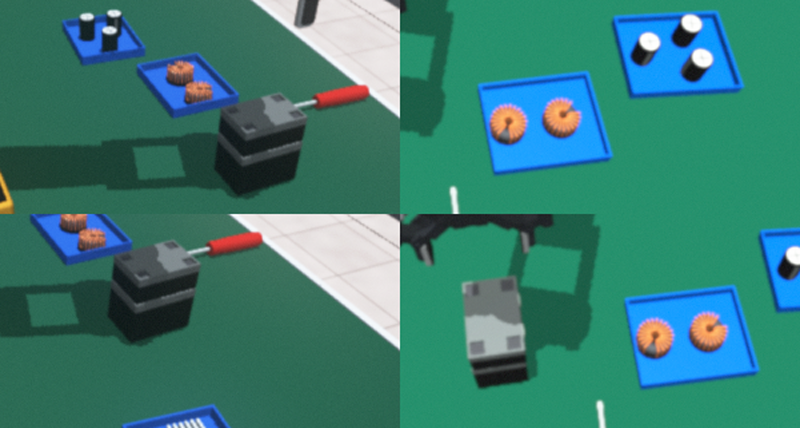

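The pictures show both caps upright, the sink and choke in their trays, and the boxes stacked level and in line, with the gripper clear. Handing in.

```bash
python3 -m pendant '0 0 0 0;0 0 0 0;0 0 0 0;0 0 0 0;0 0 0 0'; python3 -c "
from station import ticket
print(ticket.finish_job())"
```

```text
time_s: 35.5
ee_pos: [0.6488, -0.1061, 0.2703]
ee_rot: [-0.0, 1.0, 0.023, -0.0]
contact_force: [0.0, -0.1, -0.0]
grip_width: 0.0854
gripper_force: 0.0
the job is handed in; nothing more can be done
None
```

The job is done and handed in at 35.5 s: both capacitors, the heat sink and the choke are in their trays, and the flat box is seated on the deep box; the final pictures looked right, but no verdict came back.

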